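# Put the mixed-up canister lids right

## Task

After the washing-up the lids of the four stoneware canisters went back on the wrong ones. Swap them round, laying a lid aside on a free spot of the worktop or of the cold hob where you need to, until every canister wears the lid of its own colour, fully home in the mouth. Set the lids down rather than dropping them, leave the canisters standing where they are, and do not disturb the glass and the mug.

Things in the scene. Friction and masses are not known exactly. Their poses are not given: they have to be found in the camera images.
- canister_navy: stoneware canister, glazed dark navy blue above and pale below, 100 mm wide, 90 mm high to the rim; round mouth of 64 mm clear diameter, rim 76 mm over all: its colour shows as a band round the lid. Loose, 0.6 kg, upright. Origin: centre of its underside; z up.
- canister_sage: stoneware canister, glazed sage green above and pale below, 100 mm wide, 90 mm high to the rim; round mouth of 64 mm clear diameter, rim 76 mm over all: its colour shows as a band round the lid. Loose, 0.6 kg, upright. Origin: centre of its underside; z up.
- canister_mustard: stoneware canister, glazed mustard yellow above and pale below, 100 mm wide, 90 mm high to the rim; round mouth of 64 mm clear diameter, rim 76 mm over all: its colour shows as a band round the lid. Loose, 0.6 kg, upright. Origin: centre of its underside; z up.
- canister_terracotta: stoneware canister, glazed brick red above and pale below, 100 mm wide, 90 mm high to the rim; round mouth of 64 mm clear diameter, rim 76 mm over all: its colour shows as a band round the lid. Loose, 0.6 kg, upright. Origin: centre of its underside; z up.
- lid_navy: lid, dark navy blue, flange 79 mm wide; below it a pale plug 10 mm deep, 57 tapering to 51 mm wide, fits any mouth with 3 mm play; lid top 20 mm over the origin, wooden knob 24 mm wide, 22 to 51 mm over it. 0.09 kg. Origin: centre of the plug's bottom, z up; 80 mm over the canister's underside when fully home, z = 0 on the worktop, 5 mm on the hob. Starts on another colour's canister.
- lid_sage: lid, sage green, flange 79 mm wide; below it a pale plug 10 mm deep, 57 tapering to 51 mm wide, fits any mouth with 3 mm play; lid top 20 mm over the origin, wooden knob 24 mm wide, 22 to 51 mm over it. 0.09 kg. Origin: centre of the plug's bottom, z up; 80 mm over the canister's underside when fully home, z = 0 on the worktop, 5 mm on the hob. Starts on another colour's canister.
- lid_mustard: lid, mustard yellow, flange 79 mm wide; below it a pale plug 10 mm deep, 57 tapering to 51 mm wide, fits any mouth with 3 mm play; lid top 20 mm over the origin, wooden knob 24 mm wide, 22 to 51 mm over it. 0.09 kg. Origin: centre of the plug's bottom, z up; 80 mm over the canister's underside when fully home, z = 0 on the worktop, 5 mm on the hob. Starts on another colour's canister.
- lid_terracotta: lid, brick red, flange 79 mm wide; below it a pale plug 10 mm deep, 57 tapering to 51 mm wide, fits any mouth with 3 mm play; lid top 20 mm over the origin, wooden knob 24 mm wide, 22 to 51 mm over it. 0.09 kg. Origin: centre of the plug's bottom, z up; 80 mm over the canister's underside when fully home, z = 0 on the worktop, 5 mm on the hob. Starts on another colour's canister.
- glass: clear tumbler, 80 mm across, 88 mm high, standing behind the canisters; a bystander. Origin: centre of its underside. (Above it hangs a wall cabinet: front at x = 0.61, y from -0.09 to 0.34, underside at z = 0.46. The flat black hob glass begins at y = -0.14 and runs to the right, x from 0.38.)
- mug: mug, green above and white below, 86 mm across, 99 mm high, to the left behind the canisters; a bystander. Origin: centre of its underside (of body and handle together).
Things that resemble listed ones, but are neither listed nor needed, are in the scene too. Leave any purple look-alike of the lid_navy alone.

How it is judged:
At the end, for the whole second after the job is handed in: each lid is level (0.06 rad) and fully home on the canister of its own colour: within 8 mm of its axis and its origin 80 mm (+-3) above the canister's underside; the canisters stand upright within 30 mm of where they were; glass and mug stand within 30 mm of where they were; all is at rest (horizontal distance between lid_navy and canister_navy below 0.008 m and z of lid_navy in the frame of canister_navy between 0.077 and 0.083 m and angle between each of lid_navy, lid_sage, lid_mustard, lid_terracotta's own z axis and vertical below 0.06 rad and angle between each of canister_navy, canister_sage, canister_mustard, canister_terracotta's own z axis and vertical below 0.05 rad and distance of each of canister_navy, canister_sage, canister_mustard, canister_terracotta, glass, mug from where it was at the start of the episode below 0.03 m and linear speed of each of lid_navy, canister_navy, lid_sage, canister_sage, lid_mustard, canister_mustard, lid_terracotta, canister_terracotta below 0.02 m/s and horizontal distance between lid_sage and canister_sage below 0.008 m and z of lid_sage in the frame of canister_sage between 0.077 and 0.083 m and horizontal distance between lid_mustard and canister_mustard below 0.008 m and z of lid_mustard in the frame of canister_mustard between 0.077 and 0.083 m and horizontal distance between lid_terracotta and canister_terracotta below 0.008 m and z of lid_terracotta in the frame of canister_terracotta between 0.077 and 0.083 m and angle between each of glass, mug's own z axis and vertical below 0.1 rad); the robot touches nothing.
It fails at once if a lid was dropped (moving faster than 0.7 m/s while the fingers do not hold it) ((linear speed of lid_navy above 0.7 m/s and contact force between lid_navy and the fingers below 0.05 N) or (linear speed of lid_sage above 0.7 m/s and contact force between lid_sage and the fingers below 0.05 N) or (linear speed of lid_mustard above 0.7 m/s and contact force between lid_mustard and the fingers below 0.05 N) or (linear speed of lid_terracotta above 0.7 m/s and contact force between lid_terracotta and the fingers below 0.05 N)).
It fails at once if a canister was pushed more than 30 mm away or tipped by more than 0.35 rad ((distance of canister_navy from where it was at the start of the episode above 0.03 m or angle between canister_navy's own z axis and vertical above 0.35 rad) or (distance of canister_sage from where it was at the start of the episode above 0.03 m or angle between canister_sage's own z axis and vertical above 0.35 rad) or (distance of canister_mustard from where it was at the start of the episode above 0.03 m or angle between canister_mustard's own z axis and vertical above 0.35 rad) or (distance of canister_terracotta from where it was at the start of the episode above 0.03 m or angle between canister_terracotta's own z axis and vertical above 0.35 rad)).
It fails at once if the glass or the mug was pushed more than 30 mm away or knocked over ((distance of glass from where it was at the start of the episode above 0.03 m or angle between glass's own z axis and vertical above 0.35 rad) or (distance of mug from where it was at the start of the episode above 0.03 m or angle between mug's own z axis and vertical above 0.35 rad)).
It also fails if it takes over 134 s, if anything falls off the work surface, if the arm or the gripper's body presses on something with over 40 N, if the wrist force passes 120 N, or if a joint passes its speed limit or range.

## Robot

A 7-joint arm with a two-finger parallel gripper is mounted at the origin on a cart in front of the work surface, level with it; the furniture and walls round the work are solid. World frame = base frame: x ahead of the robot, y to its left, z up, the work surface at z = 0. Lengths are in m, angles in rad, forces in N, time in s.
With the tool pointing down it reaches from about 0.425 to 0.875 m from the base axis. Payload 9.9 kg.
Tool frame: the origin (TCP) lies midway between the tips of the shut fingers; the grasp point (between the pads) lies 19 mm behind it; x points along the fingers, z is the direction in which the jaws open and shut, and the axes are right-handed (so a half turn about x gives the same grasp; the last joint's range is limited). The gripper opens to 85 mm and grips with 20 to 120 N. Pads are 22 mm wide; open, the fingers measure 114 mm over their backs; the gripper's body (76 mm by 85 mm) begins 54 mm behind the grasp point. The pads swing forward as they close: fully open they stand 13 mm farther back than shut.
Start: joints at [-1.397, 0.576, 0.025, 1.437, -0.015, 1.129, -0.057], TCP at [0.172, 0.653, 0.231] pointing down, gripper open.
Joint ranges: [-2.76, 2.76], [-0.34, 2.15], [-1.52, 1.57], [0.19, 2.46], [-1.09, 4.23], [0.17, 1.99], [-2.82, 2.82]. Speed limits (rad/s): [2.22, 2.22, 3.01, 3.01, 3.14, 3.14, 3.14].

## Interface

Orientations are given as [roll, pitch, yaw] about the fixed x, y, z axes, in that order (R = Rz(yaw) Ry(pitch) Rx(roll)).
In Python, from station import r, cams, search_frame, regions_of gives the robot as it stands. The module is installed in compiled form; this text tells all that it offers.
- The arm moves only by the shell command python3 -m inch 'ROWS' [OPENING]. ROWS is JSON, a list of rows, each an object with "xyz": the shift along the tool's x, y, z scaled (see below), a list of three; "twist": the turn, a rotation vector about the tool's x, y, z scaled (see below), a list of three. In form: [{"xyz": [tx, ty, tz], "twist": [rx, ry, rz]}, ...]. A call has 1 to 20 rows; each row is the pose to reach, as a shift and turn from the pose commanded when the call began, along the tool's axes at that moment; what a row does not reach only later rows make up. The controller multiplies each number of a shift by 100 mm and each number of a turn by 90 degrees. A row lasts 1/8 s, in which the tool goes at most 62.5 mm and 10.7 degrees, less where a joint would pass 70% of its speed; a pose out of reach is approached as far as the arm can. A call with a number of a shift or a turn outside -1 to 1 is refused whole. A call with a gripper value outside its range is refused whole. OPENING is the gripper's target within -1 to 1 (shut at 1, half-way at 0, fully open at -1), set as the call begins (- or left out, the last holds). The fingers move at their own pace and stop on an object; the grip force is fixed at half the most. Time passes only in rows, so rows that repeat a pose let the fingers close. It gives the time, the measured TCP pose, the force and the opening at its end, in the units of the state.
- r.sense(): the state, without advancing time (a new reading comes with each control period).
- cams.snapshot(name): name is "side" or "top" or "wrist"; returns a dict with "img" (384x512x3 uint8, red, green, blue), "range_z" (384x512 float32, m along the optical axis (not along the pixel's ray), 0 where there is no reading), "vertical_fov" (degrees; the focal length in pixels is half the picture's height over the tangent of half this angle, whatever the lens; pixels are square), "cx", "cy" (the principal point, pixels), "extrinsics" (4x4, takes a point from camera to world coordinates); the wrist camera has in their place "mount" (4x4, takes a point from camera to tool coordinates, whose origin is the TCP and whose axes are the tool frame's). Camera axes: x right, y down, z forward; pixel columns grow to the right and rows downward; lengths in m; the calibration is good to about 2 mm. A picture is of the moment at which its call begins: read the wrist's pose just before it.
- r.finish_job(): hands the job in, once; it reports no verdict.
Trained networks look in a picture, given as the dict that the camera call returned (one of the last four; its "shot" number tells which), for a name from the list of things; names that differ only in an ending like _2 or _b are one class to them, and where a whole thing is asked for, a point or a joint stands for the part that bears it (a point fixed in the world has none). Each returns a list of dicts, best first, with "p" (0 to 1); they miss things now and then, are a little off and sometimes report something else, mostly with a low value. They report only what shows in the picture. A call takes as long as a camera call. They do not tell look-alikes from the thing itself.
- search_frame(query, picture): "rect" ([centre column, centre row, width, height] in pixels, round what is visible of it).
- regions_of(query, picture): "region" (384x512 bool, what is visible of it) and "rect" ([centre column, centre row, width, height] in pixels, round what is visible of it).
The state is a dict: "t": time; "q": joint angles; "joint_velocities": joint speeds; "effort": joint torques, N m; "position": TCP position; "orientation": TCP orientation; "force": force on the tool from outside, world axes, zero at the start; "wrist_torque": the same for the moment, N m; "grip_width": finger opening in m.
Only numpy, scipy, OpenCV 4.12 (cv2) and the standard library are available. Lean on these libraries where they do the work, as an engineer would, in place of code of your own. Each camera call takes 0.05 s, during which the arm holds its last target. There are 200 camera calls.

## Working session

There is one attempt and no reset: what is moved stays moved. The work goes in short steps, Python scripts to look and compute and a shell command to move; the robot and the scene stay as the last step left them, time stands still between calls to the robot, and variables do not carry over. Pictures are saved under pics/ and viewed, about 12 in all and at most 16, crops included, and the job is handed in when it is done.

```bash
mkdir -p pics; cat > h.py <<'E'
import numpy as np, cv2
from scipy.spatial.transform import Rotation as Ro
from station import r, cams, search_frame, regions_of
def pts(s,T=None):
    T=s["extrinsics"] if T is None else T
    h,w=s["range_z"].shape; f=h/2/np.tan(np.radians(s["vertical_fov"])/2)
    v,u=np.mgrid[:h,:w]; z=s["range_z"]
    P=np.stack([(u-s["cx"])/f*z,(v-s["cy"])/f*z,z,np.ones_like(z)],-1)
    return (P@np.array(T).T)[...,:3]
def toolT(st):
    T=np.eye(4);T[:3,:3]=Ro.from_euler('xyz',st["orientation"]).as_matrix();T[:3,3]=st["position"];return T
def save(n,img,k=1):
    cv2.imwrite('pics/'+n,cv2.resize(cv2.cvtColor(img,cv2.COLOR_RGB2BGR),None,fx=k,fy=k,interpolation=cv2.INTER_CUBIC))
E
python3 - <<'E'
from h import *
st=r.sense();print(st); print(toolT(st)[:3,:3].round(3))
s=cams.snapshot("top");save('top1.png',s["img"],1.5);P=pts(s)
print(s["vertical_fov"],np.array(s["extrinsics"]).round(3))
for c in "navy sage mustard terracotta".split():
  for k in ("lid_","canister_"):
    for d in regions_of(k+c,s)[:5]:
      m=d["region"]&(s["range_z"]>0);p=P[m]
      print(k+c,round(d["p"],2),np.round(d["rect"]),np.median(p,0).round(3),p.min(0).round(3),p.max(0).round(3),np.median(s["img"][m],0))
E
```

```text
{'t': 0.0, 'q': array([-1.39679587,  0.57654079,  0.02484028,  1.43794606, -0.01502464,
        1.12896327, -0.05650992]), 'joint_velocities': array([ 1.98292794e-04, -6.18759757e-04, -7.52071423e-04,  4.90201777e-05,
       -3.53911589e-04, -5.82573958e-04,  9.86945611e-06]), 'effort': array([-3.22994920e-04, -7.65753078e+01,  2.25043796e+00, -2.85956687e+01,
        1.53742509e-02,  1.29131059e-02,  3.95446705e-05]), 'position': array([0.17196188, 0.6522511 , 0.23042329]), 'orientation': array([-3.1035054 ,  1.56912313, -1.79049323]), 'force': array([-0.33976884, -0.06096218,  0.04940939]), 'wrist_torque': array([-0.00975285, -0.02695748,  0.03446456]), 'grip_width': 0.08518795903815152}
[[-0.    -0.967  0.255]
 [-0.002  0.255  0.967]
 [-1.    -0.    -0.002]]
54.71102795124114 [[ 0.024 -0.998  0.064  0.406]
 [-0.999 -0.026 -0.026  0.323]
 [ 0.027 -0.064 -0.998  1.228]
 [ 0.     0.     0.     1.   ]]
lid_navy 0.93 [176. 228.  19.  22.] [0.354 0.542 0.018] [0.318 0.506 0.001] [0.389 0.581 0.056] [126.  59. 147.]
lid_navy 0.76 [235. 205.  24.  23.] [0.435 0.36  0.099] [0.4   0.327 0.0
[... 672 characters left out ...]
0.476 -0.046  0.098] [ 0.44  -0.095  0.077] [ 0.515 -0.012  0.134] [113. 145.  92.]
canister_mustard 0.73 [233. 202.  30.  31.] [0.427 0.357 0.08 ] [0.387 0.312 0.066] [0.481 0.408 0.096] [137.  93.  28.]
canister_mustard 0.51 [284. 194.  22.  28.] [0.461 0.209 0.098] [0.422 0.171 0.081] [0.499 0.243 0.135] [194. 131.  12.]
lid_terracotta 0.7 [332. 202.  30.  27.] [0.44  0.058 0.098] [0.401 0.017 0.083] [0.479 0.094 0.136] [149.  63.  39.]
lid_terracotta 0.7 [369. 190.  24.  28.] [ 0.478 -0.048  0.098] [ 0.441 -0.099  0.075] [ 0.519 -0.012  0.134] [113. 144.  92.]
canister_terracotta 0.84 [360. 191.  28.  30.] [ 0.468 -0.015  0.075] [ 0.428 -0.075  0.01 ] [ 0.527 -0.001  0.088] [82. 37. 22.]
```

View pics/top1.png

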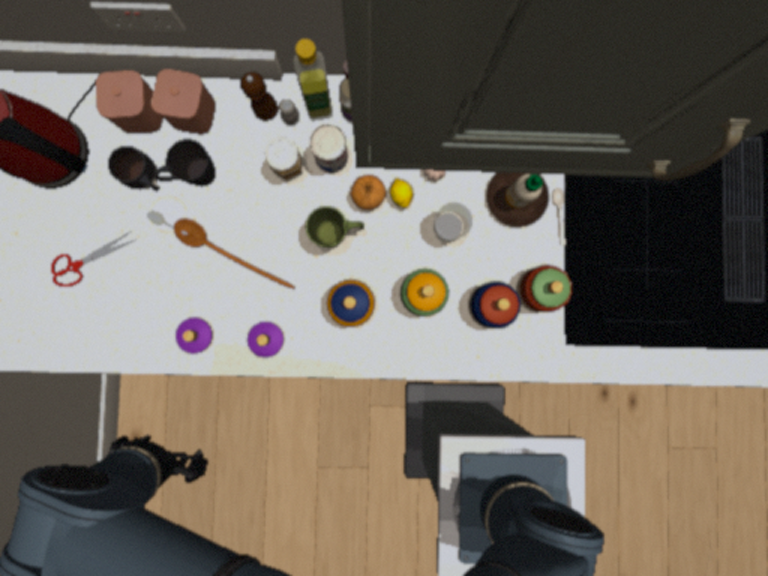

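The canisters stand in a row, seen in 1.5x pixels. Navy lid on mustard canister is at (350,302), mustard lid on sage at (425,292), terracotta lid on navy at (495,304) and sage lid on terracotta at (547,288). There are three candidates for lid_navy: (193,335) and (265,339) are purple and lie on the worktop, so they are the look-alikes. The dark-blue one at (350,302) is on another colour's canister and fits the description. I'll confirm it in a crop and approach the sage lid.

```bash
python3 - <<'E'
import cv2
a=cv2.imread('pics/top1.png')[250:370,160:600];cv2.imwrite('pics/crop1.png',cv2.resize(a,(792,216),interpolation=cv2.INTER_CUBIC))
E
python3 -m inch '[{"xyz":[0,-0.978,-0.57],"twist":[-0.164,0,0]},{"xyz":[0,-0.978,-0.57],"twist":[-0.164,0,0]},{"xyz":[0,-0.978,-0.57],"twist":[-0.164,0,0]},{"xyz":[0,-0.978,-0.57],"twist":[-0.164,0,0]}]' -0.3
python3 -m inch '[{"xyz":[0,-1,-1],"twist":[0,0,0]},{"xyz":[0,-1,-1],"twist":[0,0,0]},{"xyz":[0,-1,-1],"twist":[0,0,0]}]'
python3 -m inch '[{"xyz":[0,-1,-1],"twist":[0,0,0]},{"xyz":[0,-1,-1],"twist":[0,0,0]},{"xyz":[0,-1,-1],"twist":[0,0,0]}]'
python3 -c "
from h import *
print(toolT(r.sense()).round(3))"
```

```text
t: 0.95
position: [0.2517, 0.5731, 0.2315]
orientation: [0.596, 1.57, 2.166]
force: [-0.5, 0.7, 0.3]
grip_width: 0.0553
t: 1.32
position: [0.3546, 0.4704, 0.2314]
orientation: [-2.265, 1.569, -0.698]
force: [-0.0, 0.6, 0.5]
grip_width: 0.0557
t: 1.7
position: [0.4544, 0.3706, 0.2313]
orientation: [-2.309, 1.569, -0.742]
force: [0.4, 0.3, 0.2]
grip_width: 0.0553
[[ 0.001 -1.     0.004  0.454]
 [-0.001  0.004  1.     0.371]
 [-1.    -0.001 -0.001  0.231]
 [ 0.     0.     0.     1.   ]]
```

View pics/crop1.png

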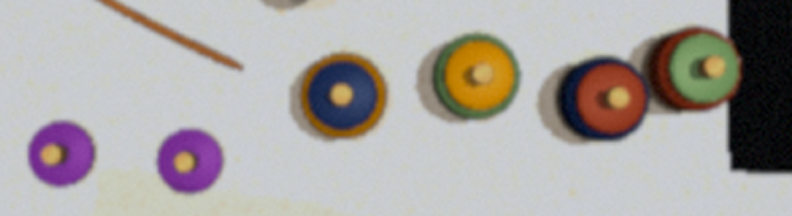

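The crop confirms it: clearly dark blue on the mustard canister at (341,94), and purple at (61,153) and (190,161). Moving along the row with wrist snapshots.

```bash
cat > look.py <<'E'
from h import *
import sys
def look(cs,name=None):
    st=r.sense();T=toolT(st);s=cams.snapshot("wrist")
    P=pts(s,T@np.array(s["mount"]));ok=s["range_z"]>0
    if name: save(name,s["img"])
    print('tcp',T[:3,3].round(4))
    for n,c in cs.items():
        d=np.linalg.norm(P[...,:2]-np.array(c),axis=-1)
        k=ok&(d<.06)&(P[...,2]>.112)&(P[...,2]<.145)
        l=ok&(d<.06)&(P[...,2]>.092)&(P[...,2]<.108)
        o=[n]
        for m in (k,l):
            if m.sum()>20:
                q=np.float32(P[m][:,:2]*1000);(cx,cy),R=cv2.minEnclosingCircle(q)
                lo,hi=np.percentile(q,[1,99],axis=0);o+=[m.sum(),(np.round([cx,cy,R],1)),((lo+hi)/2).round(1),(hi-lo).round(0),P[m][:,2].max().round(4),np.median(s["img"][m],0)]
        print(*o)
C=dict(M=(.435,.360),S=(.462,.206),N=(.440,.058),T=(.476,-.047))
if __name__=="__main__": look(C,sys.argv[1] if len(sys.argv)>1 else None)
E
python3 look.py w1.png
python3 -m inch '[{"xyz":[0,0,-1],"twist":[0,0,0]},{"xyz":[0,0,-1],"twist":[0,0,0]}]'
python3 -m inch '[{"xyz":[0,0,-0.65],"twist":[0,0,0]},{"xyz":[0,0,-0.65],"twist":[0,0,0]},{"xyz":[0,0,-0.65],"twist":[0,0,0]}]'
python3 look.py
python3 -m inch '[{"xyz":[0,0,-1],"twist":[0,0,0]},{"xyz":[0,0,-1],"twist":[0,0,0]}]'
python3 -m inch '[{"xyz":[0,0,-1],"twist":[0,0,0]},{"xyz":[0,0,-1],"twist":[0,0,0]},{"xyz":[0,0,-1],"twist":[0,0,0]}]'
python3 look.py w2.png
```

```text
tcp [0.4544 0.3706 0.2313]
M 603 [433.2 361.1  11.9] [432.7 361.1] [22. 22.] 0.1341 [131. 106.  81.] 3978 [433.3 360.9  39.3] [432.8 361. ] [73. 73.] 0.108 [71. 74. 91.]
S 774 [459.5 207.   12.1] [459.1 207.4] [22. 22.] 0.1343 [214.5 166.  118. ] 3460 [459.9 206.8  39.7] [459.1 207.6] [74. 74.] 0.108 [195. 140.  79.]
N
T
t: 2.0
position: [0.4507, 0.2729, 0.2311]
orientation: [1.545, 1.57, 3.117]
force: [0.2, 0.8, 0.1]
grip_width: 0.0553
t: 2.38
position: [0.4515, 0.21, 0.2315]
orientation: [-0.074, 1.569, 1.499]
force: [0.8, 0.3, 0.0]
grip_width: 0.0553
tcp [0.4515 0.21   0.2315]
M 788 [433.1 360.8  12.4] [432.7 359.9] [22. 22.] 0.134 [158. 127.  97.] 3759 [433.6 360.2  39.7] [432.9 359.7] [74. 74.] 0.108 [59. 60. 71.]
S 580 [459.6 206.4  11.9] [459.  206.4] [22. 22.] 0.1343 [200.5 154.5 107. ] 3573 [459.8 206.2  39.4] [459.  206.2] [74. 73.] 0.1079 [194. 144.  87.]
N 795 [436.9  55.9  12.3] [436.7  56.8] [22. 22.] 0.1343 [225. 178. 126.] 3738 [437.5  56.   39.7] [436.5  56.8] [74. 74.] 0.108 [157.  84.  70.]
T 133 [475.3 -45.9  10.9] [475.4 -42.6] [20.  9.] 0.123 [82. 66. 46.] 2612 [474.7 -48.9  39.5] [473.8 -38.5] [74. 52.] 0.1079 [137. 166. 117.]
t: 2.68
position: [0.4519, 0.1079, 0.2311]
orientation: [1.8, 1.571, -2.91]
force: [0.6, 0.6, -0.4]
grip_width: 0.0553
t: 3.05
position: [0.4525, 0.0068, 0.2313]
orientation: [-2.598, 1.57, -1.029]
force: [0.0, 1.8, -0.3]
grip_width: 0.0558
tcp [0.4525 0.0068 0.2313]
M
S 828 [459.8 205.5  12.3] [459.2 204.9] [22. 22.] 0.134 [211.  169.5 122. ] 3492 [459.8 205.9  39.6] [459.2 204.3] [74. 73.] 0.108 [202. 146.  84.]
N 623 [437.2  55.3  12. ] [436.6  54.8] [22. 22.] 0.1341 [141. 111.  84.] 3876 [437.5  55.3  39.5] [436.5  55.3] [74. 73.] 0.108 [111.  70.  61.]
T 607 [474.1 -51.   12. ] [473.4 -50.4] [22. 22.] 0.134 [206. 162. 115.] 3383 [474.5 -50.9  39.5] [473.6 -50.7] [73. 74.] 0.1076 [128. 151. 110.]
```

```bash
python3 -c "
import cv2,numpy as np
cv2.imwrite('pics/w12.png',cv2.resize(np.hstack([cv2.imread('pics/w1.png'),cv2.imread('pics/w2.png')]),(800,300)))"
```

```text
(no output)
```

View pics/w12.png

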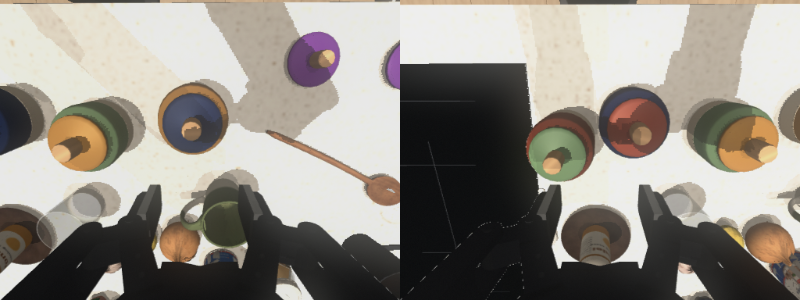

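The wrist views show the lids at w1 (192,130) navy, (75,155) mustard, w2 (560,155) sage and (635,120) terracotta. The hob left of (525,65) is empty. The knob measurements agree to about 1 mm. Going for the sage lid first, which I'll set aside on the hob.

```bash
python3 -m inch '[{"xyz":[0,-0.215,-0.58],"twist":[0,0,0]},{"xyz":[0.3,-0.215,-0.58],"twist":[0,0,0]},{"xyz":[0.8,-0.215,-0.58],"twist":[0,0,0]},{"xyz":[0.8,-0.215,-0.58],"twist":[0,0,0]},{"xyz":[0.8,-0.215,-0.58],"twist":[0,0,0]}]' -0.3
python3 -m inch '[{"xyz":[0,0,0],"twist":[0,0,0]},{"xyz":[0,0,0],"twist":[0,0,0]}]'
python3 -c "
from h import *
print(toolT(r.sense()).round(4))"
```

```text
t: 3.72
position: [0.4745, -0.049, 0.1524]
orientation: [-1.07, 1.57, 0.503]
force: [0.8, -0.4, 0.5]
grip_width: 0.0556
t: 3.98
position: [0.4742, -0.0502, 0.1525]
orientation: [-1.542, 1.569, 0.029]
force: [0.7, -0.5, 0.1]
grip_width: 0.056
[[ 2.200e-03 -1.000e+00 -1.000e-04  4.742e-01]
 [ 1.000e-04 -1.000e-04  1.000e+00 -5.020e-02]
 [-1.000e+00 -2.200e-03  1.000e-04  1.525e-01]
 [ 0.000e+00  0.000e+00  0.000e+00  1.000e+00]]
```

```bash
python3 -m inch '[{"xyz":[0.25,0,0],"twist":[0,0,0]},{"xyz":[0.47,0,0],"twist":[0,0,0]},{"xyz":[0.47,0,0],"twist":[0,0,0]},{"xyz":[0.47,0,0],"twist":[0,0,0]}]'
python3 -m inch '[{"xyz":[0,0,0],"twist":[0,0,0]},{"xyz":[0,0,0],"twist":[0,0,0]},{"xyz":[0,0,0],"twist":[0,0,0]},{"xyz":[0,0,0],"twist":[0,0,0]},{"xyz":[0,0,0],"twist":[0,0,0]}]' 1
python3 -m inch '[{"xyz":[-0.1,0,0],"twist":[0,0,0]},{"xyz":[-0.3,0,0],"twist":[0,0,0]},{"xyz":[-0.6,0,0],"twist":[0,0,0]},{"xyz":[-0.6,0,0],"twist":[0,0,0]},{"xyz":[-0.6,0,0],"twist":[0,0,0]}]'
```

```text
t: 4.47
position: [0.474, -0.0505, 0.1052]
orientation: [-1.605, 1.57, -0.035]
force: [0.1, -0.4, 0.3]
grip_width: 0.0554
t: 5.1
position: [0.4739, -0.0504, 0.1052]
orientation: [-1.524, 1.569, 0.046]
force: [-1.7, 0.9, 8.7]
grip_width: 0.0221
t: 5.72
position: [0.4733, -0.0503, 0.1642]
orientation: [-0.725, 1.571, 0.846]
force: [-0.3, 0.0, -0.3]
grip_width: 0.0223
```

```bash
python3 -m inch '[{"xyz":[0,0,-0.5],"twist":[0,0,0]},{"xyz":[0,0,-1],"twist":[0,0,0]},{"xyz":[0,0,-1],"twist":[0,0,0]}]'
python3 -m inch '[{"xyz":[0,0,-0.6],"twist":[0,0,0]},{"xyz":[0.4,0,-0.6],"twist":[0,0,0]},{"xyz":[0.9,0,-0.6],"twist":[0,0,0]},{"xyz":[0.9,0,-0.6],"twist":[0,0,0]},{"xyz":[0.9,0,-0.6],"twist":[0,0,0]}]'
python3 - <<'E'
from h import *
st=r.sense();T=toolT(st);print(T.round(4));s=cams.snapshot("wrist");save('w3.png',s["img"])
P=pts(s,T@np.array(s["mount"]));d=np.linalg.norm(P[...,:2]-T[:2,3],axis=-1);m=(s["range_z"]>0)&(s["img"][...,1]>s["img"][...,0]+8)&(d<.06)
q=P[m];print(m.sum(),np.percentile(q,[2,50,98],axis=0).round(4))
c=np.c_[q[:,:2]-q[:,:2].mean(0),np.ones(len(q))];print(np.linalg.lstsq(c,q[:,2],rcond=None)[0].round(4))
E
```

```text
t: 6.1
position: [0.4723, -0.1545, 0.1634]
orientation: [2.337, 1.569, -2.382]
force: [-0.5, 0.5, -0.8]
grip_width: 0.022
t: 6.72
position: [0.4738, -0.2101, 0.0751]
orientation: [0.608, 1.571, 2.179]
force: [-0.2, -0.9, -1.3]
grip_width: 0.0224
[[-1.000e-04 -1.000e+00 -3.000e-04  4.738e-01]
 [ 1.000e-04 -3.000e-04  1.000e+00 -2.101e-01]
 [-1.000e+00  1.000e-04  1.000e-04  7.510e-02]
 [ 0.000e+00  0.000e+00  0.000e+00  1.000e+00]]
6767 [[ 0.4368 -0.246   0.0647]
 [ 0.4567 -0.2103  0.0685]
 [ 0.4875 -0.1744  0.0713]]
[0.0096 0.011  0.0683]
```

View pics/w3.png

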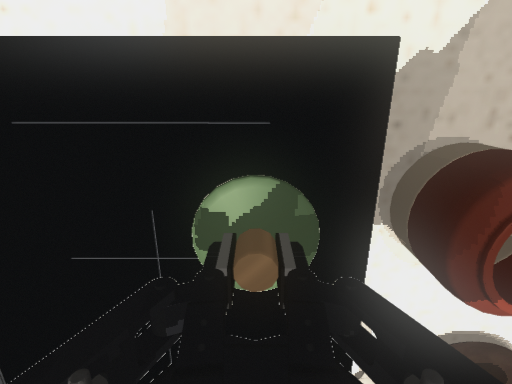

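The sage lid hangs level in the jaws at (255,235) over clear hob glass; the open terracotta canister is at right. Setting it down.

```bash
python3 -m inch '[{"xyz":[0.25,0,0],"twist":[0,0,0]},{"xyz":[0.40,0,0],"twist":[0,0,0]},{"xyz":[0.43,0,0],"twist":[0,0,0]},{"xyz":[0.44,0,0],"twist":[0,0,0]},{"xyz":[0.44,0,0],"twist":[0,0,0]}]'
python3 -m inch '[{"xyz":[0.01,0,0],"twist":[0,0,0]},{"xyz":[0.01,0,0],"twist":[0,0,0]}]'
```

```text
t: 7.4
position: [0.4738, -0.2105, 0.0308]
orientation: [-1.937, 1.57, -0.366]
force: [-0.2, -0.5, -0.9]
grip_width: 0.0225
t: 7.65
position: [0.4736, -0.2104, 0.0295]
orientation: [-1.907, 1.571, -0.336]
force: [0.1, -1.1, -0.9]
grip_width: 0.0222
```

```bash
for i in 1 2; do python3 -m inch '[{"xyz":[0.01,0,0],"twist":[0,0,0]},{"xyz":[0.01,0,0],"twist":[0,0,0]}]'; done
```

```text
t: 7.9
position: [0.4734, -0.2104, 0.0282]
orientation: [1.231, 1.571, 2.802]
force: [0.2, 0.5, -1.6]
grip_width: 0.0219
t: 8.15
position: [0.4734, -0.2104, 0.0272]
orientation: [1.336, 1.571, 2.906]
force: [-0.5, 0.7, -0.9]
grip_width: 0.0222
```

```bash
for i in 1 2; do python3 -m inch '[{"xyz":[0.01,0,0],"twist":[0,0,0]},{"xyz":[0.01,0,0],"twist":[0,0,0]}]' | grep -E 'pos|force'; done
python3 - <<'E'
from h import *
st=r.sense();T=toolT(st);s=cams.snapshot("wrist")
P=pts(s,T@np.array(s["mount"]));d=np.linalg.norm(P[...,:2]-T[:2,3],axis=-1);m=(s["range_z"]>0)&(s["img"][...,1]>s["img"][...,0]+8)&(d<.06)
print(np.median(P[m],0), np.median(P[300:340,20:60,2]))
x=(s["range_z"]>0)&(d<.08)&(d>.05)&(s["img"].max(-1)<60)&(P[...,0]<.47);print(np.median(P[x],0))
E
```

```text
position: [0.4734, -0.2104, 0.0262]
force: [-0.4, 1.1, -1.0]
position: [0.4735, -0.2104, 0.0253]
force: [-0.1, 0.0, -1.2]
[ 0.45633848 -0.21061452  0.01872928] 0.0068461347621461555
[ 0.4328775  -0.21174994  0.00694647]
```

```bash
for i in 1 2; do python3 -m inch '[{"xyz":[0.01,0,0],"twist":[0,0,0]},{"xyz":[0.01,0,0],"twist":[0,0,0]}]' | grep -E 'pos|force'; done
```

```text
position: [0.4735, -0.2104, 0.0252]
force: [-4.0, 0.7, 13.5]
position: [0.4735, -0.2105, 0.0251]
force: [-5.7, 2.3, 29.8]
```

```bash
python3 -m inch '[{"xyz":[-0.02,0,0],"twist":[0,0,0]},{"xyz":[-0.02,0,0],"twist":[0,0,0]}]' | grep -E 'pos|force'
python3 -m inch '[{"xyz":[0,0,0],"twist":[0,0,0]},{"xyz":[0,0,0],"twist":[0,0,0]},{"xyz":[0,0,0],"twist":[0,0,0]}]' -0.3
python3 -m inch '[{"xyz":[-0.3,0,0],"twist":[0,0,0]},{"xyz":[-0.6,0,0],"twist":[0,0,0]},{"xyz":[-1,0,0],"twist":[0,0,0]},{"xyz":[-1,0,0],"twist":[0,0,0]}]'
python3 -m inch '[{"xyz":[-0.4,0,0.2],"twist":[0,0,0]},{"xyz":[-0.4,0.1,0.6],"twist":[0,0,0]},{"xyz":[-0.4,0.365,1],"twist":[0,0,0]},{"xyz":[-0.4,0.365,1],"twist":[0,0,0]}]'
python3 -m inch '[{"xyz":[0,0,0.5],"twist":[0,0,0]},{"xyz":[0,0,1],"twist":[0,0,0]},{"xyz":[0,0,1],"twist":[0,0,0]}]'
python3 -m inch '[{"xyz":[0,0,0.5],"twist":[0,0,0]},{"xyz":[0,0,0.66],"twist":[0,0,0]},{"xyz":[0,0,0.66],"twist":[0,0,0]},{"xyz":[0,0,0.66],"twist":[0,0,0]}]'
python3 look.py
```

```text
position: [0.4736, -0.2104, 0.0254]
force: [0.4, 0.6, -1.4]
t: 9.82
position: [0.4734, -0.2104, 0.0252]
orientation: [1.498, 1.571, 3.069]
force: [0.2, -0.6, -0.2]
grip_width: 0.0558
t: 10.32
position: [0.475, -0.2111, 0.1279]
orientation: [-1.911, 1.566, -0.341]
force: [-0.2, 0.1, -1.3]
grip_width: 0.0552
t: 10.82
position: [0.4348, -0.1076, 0.1646]
orientation: [1.085, 1.568, 2.66]
force: [0.2, -0.6, 0.0]
grip_width: 0.0555
t: 11.2
position: [0.4374, -0.0072, 0.1648]
orientation: [0.387, 1.57, 1.964]
force: [0.0, -0.9, 0.6]
grip_width: 0.0555
t: 11.7
position: [0.4371, 0.0539, 0.1651]
orientation: [2.731, 1.57, -1.984]
force: [-0.6, -0.4, 0.4]
grip_width: 0.0553
tcp [0.4371 0.0539 0.1651]
M
S 1348 [459.2 206.2  12.9] [458.9 205.1] [22. 22.] 0.134 [148.  118.   86.5] 5208 [460.  205.6  39.7] [458.7 204.5] [74. 73.] 0.108 [143. 105.  64.]
N 1067 [436.7  55.6  11.8] [436.3  55.6] [22. 22.] 0.1341 [116.  92.  71.] 5708 [437.2  55.4  39.4] [436.2  55.5] [73. 73.] 0.1079 [112.  67.  56.]
T
```

```bash
python3 -m inch '[{"xyz":[0.3,0,0.015],"twist":[0,0,0]},{"xyz":[0.6,0,0.015],"twist":[0,0,0]},{"xyz":[0.6,0,0.015],"twist":[0,0,0]},{"xyz":[0.6,0,0.015],"twist":[0,0,0]}]'
python3 -m inch '[{"xyz":[0,0,0],"twist":[0,0,0]},{"xyz":[0,0,0],"twist":[0,0,0]},{"xyz":[0,0,0],"twist":[0,0,0]},{"xyz":[0,0,0],"twist":[0,0,0]},{"xyz":[0,0,0],"twist":[0,0,0]}]' 1
python3 -m inch '[{"xyz":[-0.1,0,0],"twist":[0,0,0]},{"xyz":[-0.3,0,0],"twist":[0,0,0]},{"xyz":[-0.6,0,0],"twist":[0,0,0]},{"xyz":[-0.6,0,0],"twist":[0,0,0]},{"xyz":[-0.6,0,0],"twist":[0,0,0]}]'
python3 - <<'E'
from h import *
st=r.sense();T=toolT(st);s=cams.snapshot("wrist");P=pts(s,T@np.array(s["mount"]));save('w4.png',s["img"])
print(T.round(4))
# top-most ring of open T canister
c=np.array([.474,-.051]);d=np.linalg.norm(P[...,:2]-c,axis=-1);m=(s["range_z"]>0)&(d<.06)&(P[...,2]>.086)&(P[...,2]<.1)
q=P[m];print(m.sum(),(np.percentile(q,1,axis=0)+np.percentile(q,99,axis=0))/2,np.ptp(q,axis=0),cv2.minEnclosingCircle(np.float32(q[:,:2])))
E
```

```text
t: 12.25
position: [0.4375, 0.0564, 0.106]
orientation: [-1.929, 1.57, -0.36]
force: [-0.3, 0.8, 0.7]
grip_width: 0.0557
t: 12.88
position: [0.4376, 0.0571, 0.1064]
orientation: [-1.373, 1.569, 0.198]
force: [-1.6, -0.2, 8.7]
grip_width: 0.0223
t: 13.5
position: [0.4368, 0.0571, 0.1653]
orientation: [-1.189, 1.571, 0.382]
force: [-0.5, 1.0, -1.0]
grip_width: 0.0226
[[ 1.000e-04 -1.000e+00 -0.000e+00  4.368e-01]
 [ 1.000e-04 -0.000e+00  1.000e+00  5.710e-02]
 [-1.000e+00 -1.000e-04  1.000e-04  1.653e-01]
 [ 0.000e+00  0.000e+00  0.000e+00  1.000e+00]]
2025 [ 0.47333041 -0.05005512  0.08910067] [0.07812326 0.07792328 0.00656247] ((0.473602831363678, -0.05036153271794319), 0.039846714586019516)
```

View pics/w4.png

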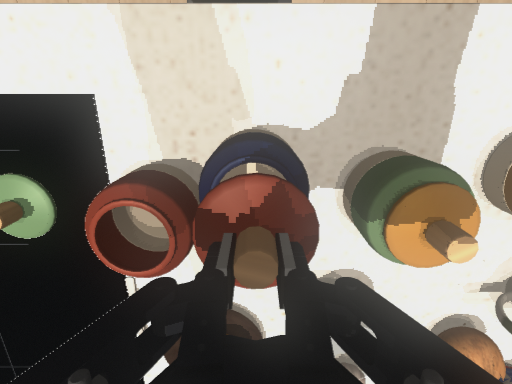

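The terracotta lid hangs level at (257,230); the open terracotta mouth is at (140,235), measured (0.4735, -0.0503).

```bash
python3 -m inch '[{"xyz":[0,-0.18,-0.5],"twist":[0,0,0]},{"xyz":[0,-0.367,-1],"twist":[0,0,0]},{"xyz":[0,-0.367,-1],"twist":[0,0,0]}]' | grep pos
python3 -m inch '[{"xyz":[0,0,-0.074],"twist":[0,0,0]},{"xyz":[0.3,0,-0.074],"twist":[0,0,0]},{"xyz":[0.45,0,-0.074],"twist":[0,0,0]},{"xyz":[0.45,0,-0.074],"twist":[0,0,0]},{"xyz":[0.45,0,-0.074],"twist":[0,0,0]}]'
python3 -m inch '[{"xyz":[0.03,0,0],"twist":[0,0,0]},{"xyz":[0.06,0,0],"twist":[0,0,0]},{"xyz":[0.09,0,0],"twist":[0,0,0]},{"xyz":[0.11,0,0],"twist":[0,0,0]},{"xyz":[0.11,0,0],"twist":[0,0,0]}]'
```

```text
position: [0.4741, -0.0471, 0.1645]
t: 14.55
position: [0.4738, -0.0498, 0.1207]
orientation: [-0.984, 1.571, 0.588]
force: [0.3, -0.2, -0.6]
grip_width: 0.0223
t: 15.18
position: [0.4736, -0.0503, 0.1091]
orientation: [1.65, 1.57, -3.063]
force: [-0.3, 1.1, -1.3]
grip_width: 0.0222
```

```bash
python3 -m inch '[{"xyz":[0.03,0,0],"twist":[0,0,0]},{"xyz":[0.05,0,0],"twist":[0,0,0]},{"xyz":[0.06,0,0],"twist":[0,0,0]},{"xyz":[0.06,0,0],"twist":[0,0,0]}]' | grep -E 'pos|force'
for i in 1 2; do python3 -m inch '[{"xyz":[0.01,0,0],"twist":[0,0,0]},{"xyz":[0.01,0,0],"twist":[0,0,0]}]' | grep -E 'pos|force'; done
```

```text
position: [0.474, -0.0504, 0.1061]
force: [-11.8, 1.5, 49.2]
position: [0.474, -0.0504, 0.1061]
force: [-15.9, 2.4, 64.8]
position: [0.4741, -0.0504, 0.106]
force: [-20.7, 3.1, 80.5]
```

```bash
python3 -m inch '[{"xyz":[-0.05,0,0],"twist":[0,0,0]},{"xyz":[-0.05,0,0],"twist":[0,0,0]}]' | grep -E 'pos|force'
python3 - <<'E'
from h import *
st=r.sense();T=toolT(st);s=cams.snapshot("wrist");P=pts(s,T@np.array(s["mount"]));save('w5.png',s["img"])
for c in ((.474,-.051),(.4595,.206)):
  d=np.linalg.norm(P[...,:2]-np.array(c),axis=-1);ok=s["range_z"]>0
  for a,b in ((.02,.03),(.03,.037),(.0425,.048)):
    m=ok&(d>a)&(d<b)&(P[...,0]<c[0])&(P[...,2]>.05);print(a,m.sum(),np.percentile(P[m][:,2],[10,50,90]).round(4))
s=cams.snapshot("side");save('s1.png',s["img"])
E
python3 -c "
import cv2,numpy as np
cv2.imwrite('pics/w5s.png',cv2.resize(np.hstack([cv2.imread('pics/w5.png'),cv2.imread('pics/s1.png')]),(800,300)))"
```

```text
position: [0.474, -0.0503, 0.1067]
force: [-0.9, -0.0, -0.5]
0.02 11604 [0.0997 0.1798 0.1999]
0.03 3717 [0.0975 0.0993 0.1642]
0.0425 6254 [0.0791 0.1772 0.19  ]Traceback (most recent call last):
  File "<stdin>", line 6, in <module>
    return _quantile_unchecked(
        a, q, axis, out, overwrite_input, method, keepdims, weights)
    return _ureduce(a,
                    func=_quantile_ureduce_func,
    ...<5 lines>...
                    overwrite_input=overwrite_input,
                    method=method)
    r = func(a, **kwargs)
    result = _quantile(arr,
                       quantiles=q,
    ...<2 lines>...
                       out=out,
                       weights=wgt)
    slices_having_nans = np.isnan(arr[-1, ...])
                                  ~~~^^^^^^^^^
IndexError: index -1 is out of bounds for axis 0 with size 0
[ WARN:0@0.052] global loadsave.cpp:275 findDecoder imread_('pics/s1.png'): can't open/read file: check file path/integrity
Traceback (most recent call last):
ValueError: all the input arrays must have same number of dimensions, but the array at index 0 has 3 dimension(s) and the array at index 1 has 1 dimension(s)
```

```bash
python3 -m inch '[{"xyz":[0,0,0],"twist":[0,0,0]},{"xyz":[0,0,0],"twist":[0,0,0]},{"xyz":[0,0,0],"twist":[0,0,0]}]' -0.3 | grep -E 'pos|force|grip'
python3 -m inch '[{"xyz":[-0.3,0,0],"twist":[0,0,0]},{"xyz":[-0.59,0,0],"twist":[0,0,0]},{"xyz":[-0.59,0.1,0.4],"twist":[0,0,0]},{"xyz":[-0.59,0.41,1],"twist":[0,0,0]},{"xyz":[-0.59,0.41,1],"twist":[0,0,0]},{"xyz":[-0.59,0.41,1],"twist":[0,0,0]}]' | grep pos
cat > seat.py <<'E'
from look import *
st=r.sense();T=toolT(st);s=cams.snapshot("wrist");P=pts(s,T@np.array(s["mount"]));ok=s["range_z"]>0
print('tcp',T[:3,3].round(4))
for n,c in C.items():
    d=np.linalg.norm(P[...,:2]-np.array(c),axis=-1)
    k=ok&(d<.05)&(P[...,2]>.112)&(P[...,2]<.15); l=ok&(d<.034)&(d>.018)&(P[...,2]>.08)&(P[...,2]<.112)
    if k.sum()<100 or l.sum()<300: continue
    q=P[l]; a=np.linalg.lstsq(np.c_[q[:,:2]-q[:,:2].mean(0),np.ones(len(q))],q[:,2],rcond=None)[0]
    print(n,'knob',((np.percentile(P[k],1,axis=0)+np.percentile(P[k],99,axis=0))/2)[:2].round(4),'top',np.percentile(P[k][:,2],95).round(4),'lid z/slope',a.round(4),np.median(s["img"][l],0))
E
python3 seat.py
python3 -m inch '[{"xyz":[0,0,0.5],"twist":[0,0,0]},{"xyz":[0,0,1],"twist":[0,0,0]},{"xyz":[0,0,1],"twist":[0,0,0]}]' | grep pos
python3 -m inch '[{"xyz":[0,0,0.5],"twist":[0,0,0]},{"xyz":[0,0,1],"twist":[0,0,0]},{"xyz":[0,0,1],"twist":[0,0,0]}]' | grep pos
python3 -m inch '[{"xyz":[0,0,0.5],"twist":[0,0,0]},{"xyz":[0,0,1],"twist":[0,0,0]},{"xyz":[0,0,1],"twist":[0,0,0]},{"xyz":[0,0,1],"twist":[0,0,0]}]' | grep pos
python3 -m inch '[{"xyz":[0,0,0.1],"twist":[0,0,0]},{"xyz":[0,0,0.1],"twist":[0,0,0]},{"xyz":[0,0,0.1],"twist":[0,0,0]}]' | grep pos
python3 seat.py
```

```text
position: [0.4736, -0.0503, 0.106]
force: [0.7, -0.7, 0.1]
grip_width: 0.0554
position: [0.4328, 0.0498, 0.1653]
tcp [0.4328 0.0498 0.1653]
S knob [0.4588 0.2049] top 0.1328 lid z/slope [-0.0091  0.0015  0.0991] [212. 153.  84.]
T knob [ 0.4721 -0.0491] top 0.1329 lid z/slope [-0.0045 -0.0156  0.0993] [158.  75.  56.]
position: [0.4336, 0.1523, 0.1651]
position: [0.4335, 0.2521, 0.165]
position: [0.4338, 0.3473, 0.1649]
position: [0.433, 0.3593, 0.1654]
tcp [0.433  0.3593 0.1654]
M knob [0.4324 0.3611] top 0.133 lid z/slope [-0.0099  0.0043  0.0992] [59. 60. 70.]
S knob [0.4587 0.2078] top 0.1329 lid z/slope [-0.0089  0.0011  0.0993] [206. 147.  77.]
```

Terracotta lid is home, at the same height as the untouched ones. Now the navy lid.

```bash
python3 -m inch '[{"xyz":[0.3,0,0.015],"twist":[0,0,0]},{"xyz":[0.59,0,0.015],"twist":[0,0,0]},{"xyz":[0.59,0,0.015],"twist":[0,0,0]},{"xyz":[0.59,0,0.015],"twist":[0,0,0]}]' | grep -E 'pos|force'
python3 -m inch '[{"xyz":[0,0,0],"twist":[0,0,0]},{"xyz":[0,0,0],"twist":[0,0,0]},{"xyz":[0,0,0],"twist":[0,0,0]},{"xyz":[0,0,0],"twist":[0,0,0]},{"xyz":[0,0,0],"twist":[0,0,0]}]' 1 | grep -E 'pos|force|grip'
python3 -m inch '[{"xyz":[-0.1,0,0],"twist":[0,0,0]},{"xyz":[-0.3,0,0],"twist":[0,0,0]},{"xyz":[-0.7,0,0],"twist":[0,0,0]},{"xyz":[-0.7,0,0],"twist":[0,0,0]},{"xyz":[-0.7,0,0],"twist":[0,0,0]}]' | grep -E 'pos|force|grip'
for i in 1 2; do python3 -m inch '[{"xyz":[0,-0.02,-0.5],"twist":[0,0,0]},{"xyz":[0,-0.02,-1],"twist":[0,0,0]},{"xyz":[0,-0.02,-1],"twist":[0,0,0]},{"xyz":[0,-0.02,-1],"twist":[0,0,0]}]' | grep pos; done
cat > mouth.py <<'E'
from look import *
st=r.sense();T=toolT(st);s=cams.snapshot("wrist");P=pts(s,T@np.array(s["mount"]));ok=s["range_z"]>0
print('tcp',T[:3,3].round(4)); c=np.array(C[sys.argv[1]])
m=ok&(np.linalg.norm(P[...,:2]-c,axis=-1)<.06)&(P[...,2]>.086)&(P[...,2]<.1);q=P[m]
print(m.sum(),((np.percentile(q,1,axis=0)+np.percentile(q,99,axis=0))/2).round(4),np.ptp(q,axis=0).round(3))
save(sys.argv[2],s["img"])
E
python3 mouth.py N w6.png
```

```text
position: [0.4332, 0.3614, 0.1072]
force: [0.6, 0.5, -0.2]
position: [0.4332, 0.3616, 0.1075]
force: [-1.3, -1.4, 5.9]
grip_width: 0.0221
position: [0.4326, 0.3611, 0.1765]
force: [0.0, 0.5, -1.2]
grip_width: 0.0215
position: [0.4345, 0.2615, 0.1759]
position: [0.4369, 0.1626, 0.1762]
tcp [0.4369 0.1626 0.1762]
2094 [0.4363 0.0567 0.0891] [0.078 0.078 0.007]
```

View pics/w6.png

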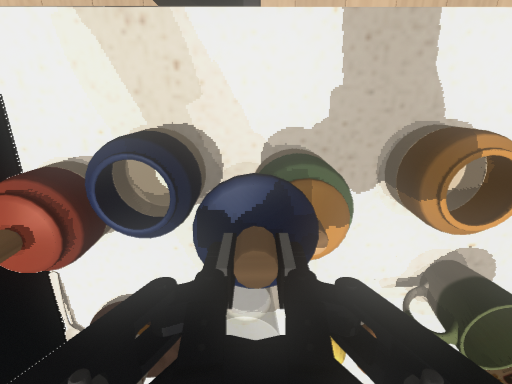

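The navy lid hangs level at (257,230), the open navy mouth is at (143,185), and the terracotta lid is home at the left.

```bash
python3 -m inch '[{"xyz":[0,0,-0.5],"twist":[0,0,0]},{"xyz":[0,0,-1],"twist":[0,0,0]},{"xyz":[0,0,-1],"twist":[0,0,0]}]' | grep pos
python3 -m inch '[{"xyz":[0,0,-0.063],"twist":[0,0,0]},{"xyz":[0.3,0,-0.063],"twist":[0,0,0]},{"xyz":[0.55,0,-0.063],"twist":[0,0,0]},{"xyz":[0.55,0,-0.063],"twist":[0,0,0]},{"xyz":[0.55,0,-0.063],"twist":[0,0,0]}]'| grep -E 'pos|force'
python3 -m inch '[{"xyz":[0.03,0,0],"twist":[0,0,0]},{"xyz":[0.06,0,0],"twist":[0,0,0]},{"xyz":[0.09,0,0],"twist":[0,0,0]},{"xyz":[0.11,0,0],"twist":[0,0,0]},{"xyz":[0.11,0,0],"twist":[0,0,0]}]'| grep -E 'pos|force'
python3 -m inch '[{"xyz":[0.01,0,0],"twist":[0,0,0]},{"xyz":[0.015,0,0],"twist":[0,0,0]},{"xyz":[0.015,0,0],"twist":[0,0,0]}]'| grep -E 'pos|force'
```

```text
position: [0.4368, 0.0591, 0.1762]
position: [0.4372, 0.0557, 0.1219]
force: [-0.2, -0.4, -0.1]
position: [0.4366, 0.0548, 0.1101]
force: [0.6, 0.1, -1.2]
position: [0.4367, 0.0549, 0.1088]
force: [-0.7, 0.0, -0.3]
```

```bash
python3 -m inch '[{"xyz":[0.01,0.0,0.005],"twist":[0,0,0]},{"xyz":[0.01,0,0.005],"twist":[0,0,0]},{"xyz":[0.01,0,0.005],"twist":[0,0,0]}]'| grep -E 'pos|force'
python3 -m inch '[{"xyz":[0.007,0,0],"twist":[0,0,0]},{"xyz":[0.007,0,0],"twist":[0,0,0]}]'| grep -E 'pos|force'
```

```text
position: [0.4367, 0.0554, 0.1078]
force: [0.5, 0.3, -1.2]
position: [0.4368, 0.0554, 0.1074]
force: [-1.7, -0.4, 6.0]
```

Contact at the expected height, so the navy lid is home. Releasing it and going to the mustard lid.

```bash
python3 -m inch '[{"xyz":[-0.004,0,0],"twist":[0,0,0]},{"xyz":[-0.004,0,0],"twist":[0,0,0]},{"xyz":[-0.004,0,0],"twist":[0,0,0]},{"xyz":[-0.004,0,0],"twist":[0,0,0]}]' -0.3 | grep -E 'pos|force|grip'
python3 -m inch '[{"xyz":[-0.3,0,0],"twist":[0,0,0]},{"xyz":[-0.59,0,0],"twist":[0,0,0]},{"xyz":[-0.59,-0.05,0.4],"twist":[0,0,0]},{"xyz":[-0.59,-0.225,1],"twist":[0,0,0]},{"xyz":[-0.59,-0.225,1],"twist":[0,0,0]},{"xyz":[-0.59,-0.225,1],"twist":[0,0,0]}]' | grep pos
python3 -m inch '[{"xyz":[0,0,0.51],"twist":[0,0,0]},{"xyz":[0,0,0.51],"twist":[0,0,0]},{"xyz":[0,0,0.51],"twist":[0,0,0]}]' | grep pos
python3 seat.py
```

```text
position: [0.4367, 0.0554, 0.1074]
force: [-0.3, -0.3, -0.3]
grip_width: 0.0551
position: [0.4588, 0.1551, 0.1662]
position: [0.459, 0.2049, 0.1664]
tcp [0.459  0.2049 0.1664]
S knob [0.4589 0.2064] top 0.1329 lid z/slope [-0.0115  0.0008  0.0992] [145. 107.  67.]
N knob [0.4361 0.0569] top 0.133 lid z/slope [-0.0169 -0.0165  0.0991] [56. 64. 92.]
```

```bash
python3 -m inch '[{"xyz":[0.3,0,0.01],"twist":[0,0,0]},{"xyz":[0.595,0,0.01],"twist":[0,0,0]},{"xyz":[0.595,0,0.01],"twist":[0,0,0]},{"xyz":[0.595,0,0.01],"twist":[0,0,0]}]' | grep -E 'pos|force'
python3 -m inch '[{"xyz":[0,0,0],"twist":[0,0,0]},{"xyz":[0,0,0],"twist":[0,0,0]},{"xyz":[0,0,0],"twist":[0,0,0]},{"xyz":[0,0,0],"twist":[0,0,0]},{"xyz":[0,0,0],"twist":[0,0,0]}]' 1 | grep -E 'pos|force|grip'
python3 -m inch '[{"xyz":[-0.1,0,0],"twist":[0,0,0]},{"xyz":[-0.3,0,0],"twist":[0,0,0]},{"xyz":[-0.65,0,0],"twist":[0,0,0]},{"xyz":[-0.65,0,0.3],"twist":[0,0,0]},{"xyz":[-0.65,0.26,0.9],"twist":[0,0,0]},{"xyz":[-0.65,0.26,0.9],"twist":[0,0,0]},{"xyz":[-0.65,0.26,0.9],"twist":[0,0,0]}]' | grep -E 'pos|force|grip'
python3 mouth.py M w7.png
```

```text
position: [0.4598, 0.2067, 0.1079]
force: [0.9, 0.1, 0.5]
position: [0.4598, 0.2075, 0.1081]
force: [-1.5, -1.6, 8.5]
grip_width: 0.0216
position: [0.4331, 0.2974, 0.1724]
force: [1.0, 0.0, -0.9]
grip_width: 0.022
tcp [0.4331 0.2974 0.1724]
1527 [0.4323 0.3621 0.089 ] [0.078 0.076 0.007]
```

View pics/w7.png

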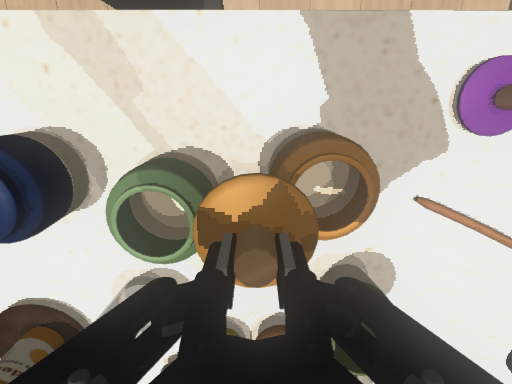

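The mustard lid hangs level at (257,230); the open mustard mouth is at (328,190) and the open sage mouth at (153,215).

```bash
python3 -m inch '[{"xyz":[0,0,0.636],"twist":[0,0,0]},{"xyz":[0.2,0,0.636],"twist":[0,0,0]},{"xyz":[0.5,0,0.636],"twist":[0,0,0]},{"xyz":[0.5,0,0.636],"twist":[0,0,0]},{"xyz":[0.5,0,0.636],"twist":[0,0,0]}]'| grep -E 'pos|force'
python3 -m inch '[{"xyz":[0.03,0,0],"twist":[0,0,0]},{"xyz":[0.06,0,0],"twist":[0,0,0]},{"xyz":[0.09,0,0],"twist":[0,0,0]},{"xyz":[0.12,0,0],"twist":[0,0,0]},{"xyz":[0.12,0,0],"twist":[0,0,0]}]'| grep -E 'pos|force'
python3 -m inch '[{"xyz":[0.01,0,0],"twist":[0,0,0]},{"xyz":[0.02,0,0],"twist":[0,0,0]},{"xyz":[0.02,0,0],"twist":[0,0,0]}]'| grep -E 'pos|force'
```

```text
position: [0.4343, 0.3603, 0.123]
force: [0.1, -0.4, -0.4]
position: [0.4331, 0.3609, 0.1097]
force: [-0.2, -0.5, -1.6]
position: [0.4333, 0.3611, 0.1082]
force: [-0.8, 0.2, 1.8]
```

```bash
python3 -m inch '[{"xyz":[0.003,0,0],"twist":[0,0,0]},{"xyz":[0.003,0,0],"twist":[0,0,0]}]'| grep -E 'pos|force'
python3 -m inch '[{"xyz":[0,0,0],"twist":[0,0,0]},{"xyz":[0,0,0],"twist":[0,0,0]},{"xyz":[0,0,0],"twist":[0,0,0]}]' -0.3 | grep -E 'pos|force|grip'
python3 -m inch '[{"xyz":[-0.3,0,0],"twist":[0,0,0]},{"xyz":[-0.6,0,0],"twist":[0,0,0]},{"xyz":[-0.6,0,-0.4],"twist":[0,0,0]},{"xyz":[-0.6,-0.1,-1],"twist":[0,0,0]},{"xyz":[-0.6,-0.1,-1],"twist":[0,0,0]}]' | grep pos
python3 seat.py
for i in 1 2 3 4; do python3 -m inch '[{"xyz":[0,-0.075,-0.5],"twist":[0,0,0]},{"xyz":[0,-0.075,-1],"twist":[0,0,0]},{"xyz":[0,-0.075,-1],"twist":[0,0,0]}]' | grep pos; done
python3 -m inch '[{"xyz":[0,0,-0.4],"twist":[0,0,0]},{"xyz":[0.3,0,-0.72],"twist":[0,0,0]},{"xyz":[0.7,0,-0.72],"twist":[0,0,0]},{"xyz":[0.7,0,-0.72],"twist":[0,0,0]},{"xyz":[0.7,0,-0.72],"twist":[0,0,0]}]' | grep pos
python3 - <<'E'
from h import *
st=r.sense();T=toolT(st);s=cams.snapshot("wrist");P=pts(s,T@np.array(s["mount"]));save('w8.png',s["img"])
d=np.linalg.norm(P[...,:2]-[.4735,-.2104],axis=-1);ok=s["range_z"]>0
k=ok&(d<.03)&(P[...,2]>.035)&(P[...,2]<.07);q=P[k];print(T[:3,3],k.sum(),((np.percentile(q,1,axis=0)+np.percentile(q,99,axis=0))/2).round(4),np.percentile(q[:,2],95))
E
```

```text
position: [0.4333, 0.361, 0.1082]
force: [-1.5, -1.3, 7.6]
position: [0.4333, 0.361, 0.1076]
force: [1.1, -0.4, -0.1]
grip_width: 0.0557
position: [0.4442, 0.2558, 0.1679]
tcp [0.4442 0.2558 0.1679]
M knob [0.4325 0.3601] top 0.1329 lid z/slope [-0.0074  0.005   0.0991] [136. 100.  59.]
N knob [0.4377 0.0657] top 0.1196 lid z/slope [-0.0213 -0.0323  0.099 ] [49. 59. 90.]
position: [0.4508, 0.1582, 0.1677]
position: [0.4585, 0.0588, 0.1677]
position: [0.4663, -0.0407, 0.1677]
position: [0.474, -0.1405, 0.1676]
position: [0.4744, -0.2093, 0.0986]
[ 0.47442858 -0.20925041  0.09857297] 899 [ 0.4731 -0.2103  0.0446] 0.05297930222046818
```

View pics/w8.png

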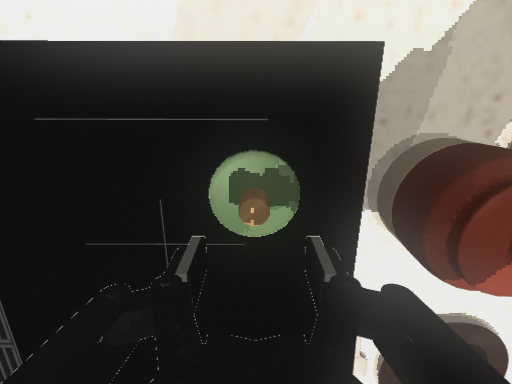

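The sage lid sits level at (254,195), knob top about 0.051, so its origin is at 0 here. That matches the contact height at set-down. Grasping it.

```bash
python3 -m inch '[{"xyz":[0.3,0.005,-0.005],"twist":[0,0,0]},{"xyz":[0.6,0.005,-0.005],"twist":[0,0,0]},{"xyz":[0.71,0.005,-0.005],"twist":[0,0,0]},{"xyz":[0.71,0.005,-0.005],"twist":[0,0,0]},{"xyz":[0.71,0.005,-0.005],"twist":[0,0,0]}]' | grep -E 'pos|force'
python3 -m inch '[{"xyz":[0,0,0],"twist":[0,0,0]},{"xyz":[0,0,0],"twist":[0,0,0]},{"xyz":[0,0,0],"twist":[0,0,0]},{"xyz":[0,0,0],"twist":[0,0,0]},{"xyz":[0,0,0],"twist":[0,0,0]}]' 1 | grep -E 'pos|force|grip'
python3 -m inch '[{"xyz":[-0.1,0,0],"twist":[0,0,0]},{"xyz":[-0.4,0,0],"twist":[0,0,0]},{"xyz":[-1,0,0],"twist":[0,0,0]},{"xyz":[-1,0,0],"twist":[0,0,0]}]' | grep -E 'pos|force|grip'
python3 -m inch '[{"xyz":[-0.5,0,0],"twist":[0,0,0]},{"xyz":[-0.5,0,0.5],"twist":[0,0,0]},{"xyz":[-0.5,0.05,1],"twist":[0,0,0]},{"xyz":[-0.5,0.05,1],"twist":[0,0,0]}]' | grep -E 'pos|force|grip'
for i in 1 2; do python3 -m inch '[{"xyz":[0,0.05,0.5],"twist":[0,0,0]},{"xyz":[0,0.05,1],"twist":[0,0,0]},{"xyz":[0,0.05,1],"twist":[0,0,0]}]' | grep pos; done
python3 -m inch '[{"xyz":[0,0,0.2],"twist":[0,0,0]},{"xyz":[0,0,0.2],"twist":[0,0,0]},{"xyz":[0,0,0.2],"twist":[0,0,0]}]' | grep pos
python3 mouth.py S w9.png
```

```text
position: [0.4735, -0.2117, 0.0279]
force: [0.2, -0.7, 0.3]
position: [0.473, -0.2117, 0.0276]
force: [-1.5, 1.0, 8.9]
grip_width: 0.0222
position: [0.4748, -0.2126, 0.131]
force: [0.5, -0.7, -1.8]
grip_width: 0.0219
position: [0.467, -0.1073, 0.1764]
force: [0.2, -0.8, -1.3]
grip_width: 0.022
position: [0.4625, -0.0082, 0.1764]
position: [0.4578, 0.0912, 0.1764]
position: [0.4578, 0.1067, 0.1765]
tcp [0.4578 0.1067 0.1765]
1996 [0.4588 0.2052 0.0891] [0.077 0.078 0.007]
```

View pics/w9.png

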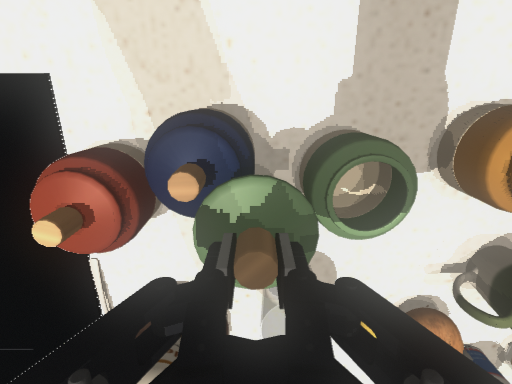

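Terracotta (80,205) and navy (200,160) are home; the sage lid hangs level at (257,230) and the sage mouth is at (360,190). Placing it.

```bash
python3 -m inch '[{"xyz":[0,-0.01,0.5],"twist":[0,0,0]},{"xyz":[0,-0.01,0.99],"twist":[0,0,0]},{"xyz":[0.25,-0.01,0.99],"twist":[0,0,0]},{"xyz":[0.55,-0.01,0.99],"twist":[0,0,0]},{"xyz":[0.55,-0.01,0.99],"twist":[0,0,0]},{"xyz":[0.55,-0.01,0.99],"twist":[0,0,0]}]'| grep -E 'pos|force'
python3 -m inch '[{"xyz":[0.03,0,0],"twist":[0,0,0]},{"xyz":[0.06,0,0],"twist":[0,0,0]},{"xyz":[0.09,0,0],"twist":[0,0,0]},{"xyz":[0.11,0,0],"twist":[0,0,0]},{"xyz":[0.11,0,0],"twist":[0,0,0]}]'| grep -E 'pos|force'
python3 -m inch '[{"xyz":[0.01,0,0],"twist":[0,0,0]},{"xyz":[0.02,0,0],"twist":[0,0,0]},{"xyz":[0.02,0,0],"twist":[0,0,0]}]'| grep -E 'pos|force'
```

```text
position: [0.4594, 0.2069, 0.1225]
force: [-0.1, 0.4, -0.8]
position: [0.4587, 0.2075, 0.1105]
force: [-0.2, 0.0, -0.3]
position: [0.4587, 0.2075, 0.1086]
force: [0.3, 0.3, -1.1]
```

```bash
python3 -m inch '[{"xyz":[0.005,0,-0.01],"twist":[0,0,0]},{"xyz":[0.01,0,-0.01],"twist":[0,0,0]},{"xyz":[0.01,0,-0.01],"twist":[0,0,0]}]'| grep -E 'pos|force'
python3 -m inch '[{"xyz":[0.003,0,0],"twist":[0,0,0]},{"xyz":[0.003,0,0],"twist":[0,0,0]}]'| grep -E 'pos|force'
```

```text
position: [0.4587, 0.2065, 0.1077]
force: [-0.4, 0.4, -1.2]
position: [0.4587, 0.2065, 0.1076]
force: [-1.0, -1.1, 3.7]
```

Contact at home height. Releasing, retreating upward and checking.

```bash
python3 -m inch '[{"xyz":[0,0,0],"twist":[0,0,0]},{"xyz":[0,0,0],"twist":[0,0,0]},{"xyz":[0,0,0],"twist":[0,0,0]},{"xyz":[0,0,0],"twist":[0,0,0]}]' -0.3 | grep -E 'pos|force|grip'
python3 -m inch '[{"xyz":[-0.3,0,0],"twist":[0,0,0]},{"xyz":[-0.6,0,0],"twist":[0,0,0]},{"xyz":[-1,0,0],"twist":[0,0,0]},{"xyz":[-1,0,0],"twist":[0,0,0]},{"xyz":[-1,0,0],"twist":[0,0,0]}]' | grep pos
python3 -m inch '[{"xyz":[-0.2,0,0.1],"twist":[0,0,0]},{"xyz":[-0.2,0,0.1],"twist":[0,0,0]},{"xyz":[-0.2,0,0.1],"twist":[0,0,0]}]' | grep pos
python3 seat.py
python3 - <<'E'
from h import *
s=cams.snapshot("side");save('s2.png',s["img"],1.5)
w=cams.snapshot("wrist");save('w10.png',w["img"])
E
```

```text
position: [0.4588, 0.2065, 0.1074]
force: [-0.6, -0.3, 0.2]
grip_width: 0.0555
position: [0.4585, 0.2064, 0.207]
position: [0.4582, 0.216, 0.2262]
tcp [0.4582 0.216  0.2262]
M knob [0.4328 0.3599] top 0.133 lid z/slope [-0.0061  0.0047  0.099 ] [143. 106.  66.]
S knob [0.4588 0.2065] top 0.1331 lid z/slope [-0.0123  0.0024  0.0992] [134. 158. 116.]
N knob [0.4361 0.0566] top 0.1331 lid z/slope [-0.0164 -0.0153  0.0991] [63. 70. 96.]
```

View pics/s2.png

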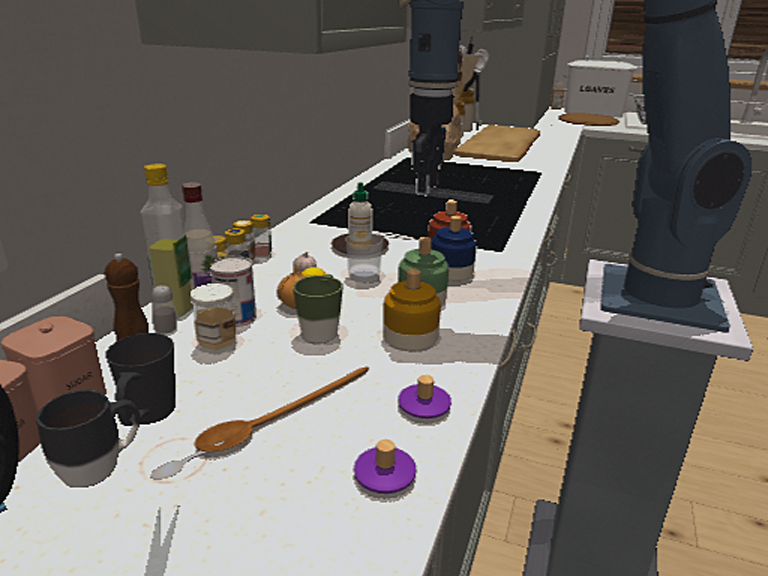

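View pics/w10.png

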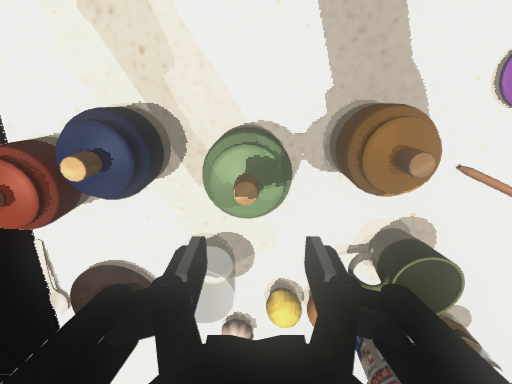

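Every canister wears its own colour: side view (450,218) terracotta, (455,240) navy, (425,268) sage, (412,308) mustard. The glass and mug still stand and the purple lids are untouched. Handing in.

```bash
python3 -c "
from station import r
print(r.sense()['t']);print(r.finish_job())"
```

```text
41.025
the job is handed in; nothing more can be done
None
```

All four canisters now wear the lid of their own colour, and I handed the job in at 41 s of the 134 s allowed; no verdict is reported.

- **What I did:** I laid the sage lid aside on the cold hob. Then terracotta, navy and mustard went onto their own canisters, and the sage lid went on last.
- **Last checks:**
    - Mustard, sage and navy lids measured a lid surface of 99 mm and knob tops of 133 mm. Those are the heights of the untouched lids at the start.
    - Knob centres are within about 1–2 mm of where the canister axes were measured.
    - The terracotta lid was out of range of the final measurement. It read the same heights when checked right after placing, and it looks home in the last pictures.
    - The canisters, glass and mug look undisturbed and the purple lids were left alone. I did not re-measure the glass and mug numerically.
- **Unexpected:**
    - While seating the terracotta lid I pressed one step too far, and the wrist force briefly reached about 83 N against a limit of 120 N. The canister did not visibly move.
    - The hob spot where I laid the sage lid came out at about z = 0 instead of the stated 5 mm. It made no difference.
    - The fitted tilt for the navy lid was about 0.02 rad, likely from the slanted view, and still within the 0.06 rad limit.

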